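Snap the pour cap home and keep it pressed

TASK

Close the nut canister: pick up the small red snap cap from the counter, set it square over the white pour neck on the canister's lid and press it straight down until it clicks and sits fully home. Keep pressing after the click and finish like that, without letting go: your hand still holding the cap firmly down on the neck, but not leaning on it with great force. Don't tip the canister or push it about, and leave the clip, ramekin, paddle and scoop where they are.

Things in the scene. Friction and masses are not known exactly. Their poses are not given: they have to be found in the camera images.
- cap: Loose red ribbed plastic snap cap, a round cup standing mouth down on the counter: 40 mm outside diameter, 22 mm tall, 30 g, stiff (may be pinched across the ribbed sides). Origin at the centre of its open underside, z up to its closed top. Inside, a cavity 34 mm wide and 11.5 mm deep with a rounded bead round the mouth (free opening 29.5 mm, bead centre 2.5 mm above the underside). Any yaw fits.
- cap_seat (a point): Centre of the cap's inner ceiling, 11.5 mm above its underside, 10.5 mm below its top. Going on, the cap meets the tongues with this point about 8 mm above neck_rim; resistance grows to roughly 6 to 12 N, drops suddenly (the click) 4 to 6 mm above it, then the tongues pull the cap on and its ceiling stops hard on the rim: cap home, underside 4.5 mm above the lid.
- canister: Loose clear plastic canister of hazelnuts standing upright, 104 mm diameter, with a grey-green ribbed screw-top lid 108 mm in diameter whose flat top is 132 mm above the counter; about 0.6 kg. Origin at the centre of its underside, z up; the pour neck stands 20 mm off the axis along its +x.
- neck: The white pour neck fixed upright on the canister's lid: an open spout 25.6 mm in diameter, 16 mm tall, tapered at the rim; origin at its foot on the lid, z up. Four springy moulded tongues stand round it; their rounded noses (33 mm across, 4.7 mm below the rim) snap over the cap's inner bead.
- neck_rim (a point): Centre of the neck's top rim, 16 mm above the lid, 148 mm above the counter; the cap's inner ceiling rests here when the cap is home.
- ramekin: Cobalt blue ceramic ramekin, 84 mm across, 45 mm tall, origin at the centre of its underside. Bystander.
- chip_clip: Steel spring chip clip lying flat, 60 by 75 mm, 27 mm tall, origin at the centre of its underside. Bystander.
- paddle: Wooden butter paddle lying flat, 240 mm long, up to 62 mm wide, 9 mm thick; origin about mid-length, blade along its +x. Bystander.
- scoop: Aluminium scoop lying flat, 190 mm long, 54 mm wide, 36 mm tall; origin at the back of its bowl, bowl along +x, handle along -x. Bystander.

How it is judged:
On the way, in this order (a step that is already met when the one before it is completed fails the run):
1. the cap is picked up clear of the counter (height (world z) of cap above 0.05 m and contact force between the fingers and cap above 1 N), for 0.1 s.
2. the cap has clicked and sits fully home on the neck (z of cap_seat in the frame of neck_rim below 0.002 m and distance between cap_seat and neck_rim below 0.004 m and angle between the z axis of cap and the z axis of canister, either way round below 0.1 rad), for 0.2 s.
At the end, for the whole second after the job is handed in: The cap is snapped fully home on the neck (its inner ceiling within 2 mm of the rim, centred within 4 mm, square within 0.1 rad) and the fingers are still on it, pressing it onto the neck with more than 3 N, while the canister stands upright and still on the counter (all of step 2 and contact force between cap and neck above 3 N and contact force between the fingers and cap above 2 N and angle between canister's own z axis and vertical below 0.05 rad and height (world z) of canister below 0.005 m and linear speed of canister below 0.02 m/s); the arm keeps its last pose, push and grip.
It fails at once if the cap is leaned on with more than 40 N (contact force between cap and canister above 40 N).
It fails at once if the canister is tipped by more than 0.2 rad (angle between canister's own z axis and vertical above 0.2 rad).
It fails at once if the canister is pushed more than 40 mm from its place (distance of canister from where it was at the start of the episode above 0.04 m).
It fails at once if the clip, ramekin, paddle or scoop is moved more than 30 mm (distance of any of ramekin, chip_clip, paddle, scoop from where it was at the start of the episode above 0.03 m).
It also fails if it takes over 51 s, if anything falls off the work surface, if the arm or the gripper's body presses on something with over 40 N, if the wrist force passes 120 N, or if a joint passes its speed limit or range.

ROBOT

A 6-joint arm with a two-finger parallel gripper is mounted at the origin on the work surface. World frame = base frame: x ahead of the robot, y to its left, z up, the work surface at z = 0. Lengths are in m, angles in rad, forces in N, time in s.
With the tool pointing down it reaches from about 0.375 to 0.825 m from the base axis. Payload 5.5 kg.
Tool frame: the origin (TCP) lies at the very end of the fingers, on their centre line; the grasp point (between the pads) lies 19 mm behind it (r.hold_point_z is the distance from the TCP to the grasp point, in m); z points along the fingers, y is the line along which they close (so a half turn about z gives the same grasp; the last joint's range is limited). The gripper opens to 85 mm and grips with 20 to 120 N. Pads are 22 mm wide; open, the fingers measure 114 mm over their backs; the gripper's body (76 mm by 85 mm) begins 54 mm behind the grasp point. The pads swing forward as they close: fully open they stand 13 mm farther back than shut.
Start: joints at [-1.317, 0.314, -0.047, 1.21, 0, 1.571], TCP at [0.151, -0.581, 0.231] pointing down, gripper open.
Joint ranges: [-2.67, 2.67], [-0.69, 1.73], [-1.03, 1.25], [-2.08, 2.16], [-1.42, 1.45], [-3.14, 3.14]. Speed limits (rad/s): [2.39, 2.39, 3.01, 3.14, 3.14, 3.14].

INTERFACE

Orientations are given as a 3x3 rotation matrix whose columns are the frame's x, y, z axes.
In Python, from station import r, imaging, job gives the robot as it stands (r), with the cameras (imaging) and the job (job).
- The arm moves only by the shell command python3 drive.py 'ROWS' [OPENING] [FORCE]. ROWS is rows parted by semicolons, their numbers by spaces, 1 to 20 of them, each of 6 numbers: dx, dy, dz in m, then a rotation vector rx, ry, rz in rad; each row shifts and turns the commanded pose from where the row before left it, along the tool's axes as they then stand; what a row does not reach is not made up. A row lasts 1/10 s, in which the tool goes at most 0.05 m and 0.15 rad, less where a joint would pass 70% of its speed; a pose out of reach is approached as far as the arm can. OPENING is the finger opening in m, set as the command begins (- or left out keeps the last). The fingers move at their own pace and stop on an object; FORCE is the grip in N (left out, the last holds). Time passes only in rows, so rows that do not move let the fingers close. It prints the time, the measured TCP pose, the force, the opening and the grip force at its end.
- r.state(): the state, without advancing time (a new reading comes with each control period).
- imaging.camera(name): name is "scene" or "top" or "wrist"; returns the picture (384x512x3 uint8, red, green, blue); there is no depth.
- imaging.calibration(name): a dict with "fx", "fy", "cx", "cy" (pixels), "D" ([k1, k2, p1, p2, k3] as OpenCV has them; the pictures are not rectified), "camera_from_world" (4x4, takes a point from world to camera coordinates). Camera axes: x right, y down, z forward; pixel columns grow to the right and rows downward; lengths in m; the calibration is good to about 2 mm. A picture is of the moment at which its call begins: read the wrist's pose just before it. calibration takes no time and is no camera call; for the wrist camera it gives the pose at the moment of the call.
- job.finish_job(): hands the job in; it is judged then, once.
The state is a dict: "clock": time; "joints": joint angles; "dq": joint speeds; "tau": joint torques, N m; "tool_pos": TCP position; "orientation": TCP orientation; "contact_force": force on the tool from outside, world axes, zero at the start; "torque": the same for the moment, N m; "finger_gap": finger opening in m; "grasp_force": force on a finger pad.
Only numpy, scipy, OpenCV 4.12 (cv2) and the standard library are available. Lean on these libraries where they do the work, as an engineer would, in place of code of your own. Each camera call takes 0.05 s, during which the arm holds its last target. There are 200 camera calls.

## Working session

There is one attempt and no reset: what is moved stays moved. The work goes in short steps, Python scripts to look and compute and a shell command to move; the robot and the scene stay as the last step left them, time stands still between calls to the robot, and variables do not carry over. Pictures are saved under pics/ and viewed, at most 10 in all, crops included, and the job is handed in when it is done.

```bash
ls; mkdir -p pics; python3 - <<'E'
from station import r, imaging, job
import cv2,numpy as np
ims=[imaging.camera(n) for n in("scene","top")]
for n,i in zip(("scene","top"),ims): cv2.imwrite(f"pics/{n}0.png",i[:,:,::-1])
s=r.state();print(s["clock"],s["tool_pos"],s["orientation"],s["contact_force"],s["finger_gap"])
for n in("scene","top"):
  c=imaging.calibration(n);print(n,c["fx"],c["D"],np.linalg.inv(c["camera_from_world"]).round(3).tolist())
E
```

```text
drive.py
pics
station.py
0.1 [ 0.15050581 -0.58030119  0.23052619] [[ 9.67979116e-01  2.51030403e-01 -4.10188226e-04]
 [ 2.51030737e-01 -9.67978008e-01  1.46483020e-03]
 [-2.93362649e-05 -1.52089490e-03 -9.99998843e-01]] [-0.80269212 -0.15923606  0.42225575] 0.08498888039483578
scene 429.41904985808014 [-0.07162659  0.          0.          0.          0.        ] [[0.853, 0.33, -0.404, 1.059], [0.521, -0.513, 0.682, -0.678], [0.017, -0.792, -0.61, 0.758], [0.0, 0.0, 0.0, 1.0]]
top 478.846661835691 [0.02241145 0.         0.         0.         0.        ] [[-0.013, -0.989, 0.151, 0.433], [-1.0, 0.016, 0.019, 0.029], [-0.021, -0.15, -0.988, 1.243], [0.0, 0.0, 0.0, 1.0]]
```

View pics/scene0.png

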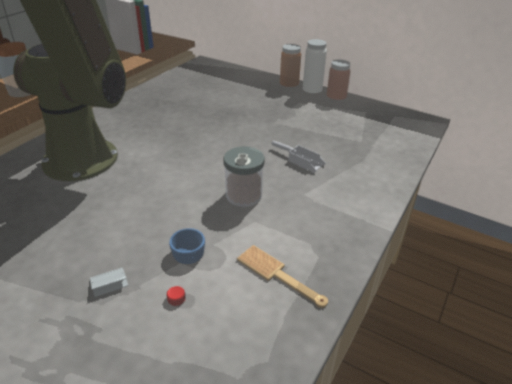

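View pics/top0.png

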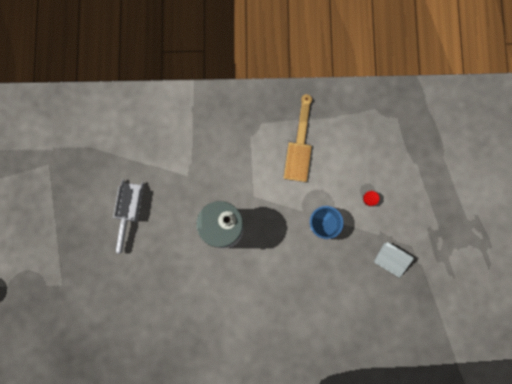

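The scene view shows the red cap at (176,295), between the ramekin and the clip, and the canister neck at (243,157). The top view shows the cap at (372,199), the neck at (227,219) and the lid at (220,224).

```bash
cat >h.py <<'E'
import cv2,numpy as np
def blob(im,kind,box=None):
    hsv=cv2.cvtColor(im,cv2.COLOR_RGB2HSV);h,s,v=[hsv[...,i].astype(int) for i in range(3)]
    m=((h<8)|(h>172))&(s>150)&(v>60) if kind=="red" else (s<45)&(v>box[4])
    m=m.astype(np.uint8)
    if box: k=np.zeros_like(m);k[box[1]:box[3],box[0]:box[2]]=1;m&=k
    n,l,st,_=cv2.connectedComponentsWithStats(m)
    i=1+np.argmax(st[1:,4]);c=max(cv2.findContours((l==i).astype(np.uint8),cv2.RETR_EXTERNAL,cv2.CHAIN_APPROX_NONE)[0],key=cv2.contourArea)
    M=cv2.moments(c);return np.array([M["m10"]/M["m00"],M["m01"]/M["m00"]]),st[i],c
def ray(c,uv):
    K=np.array([[c["fx"],0,c["cx"]],[0,c["fy"],c["cy"]],[0,0,1]])
    p=cv2.undistortPoints(np.array([[uv]],float),K,np.array(c["D"]))[0,0]
    W=np.linalg.inv(c["camera_from_world"]);d=W[:3,:3]@[p[0],p[1],1];return W[:3,3],d/np.linalg.norm(d)
def plane(c,uv,z): o,d=ray(c,uv);return o+d*(z-o[2])/d[2]
def tri(rs):
    A=sum(np.eye(3)-np.outer(d,d) for o,d in rs);b=sum((np.eye(3)-np.outer(d,d))@o for o,d in rs)
    p=np.linalg.solve(A,b);return p,[np.linalg.norm(np.cross(p-o,d)) for o,d in rs]
E
python3 - <<'E'
from station import r, imaging, job
from h import *
S={n:cv2.imread(f"pics/{n}0.png")[:,:,::-1].copy() for n in("scene","top")}
C={n:imaging.calibration(n) for n in S}
R={n:blob(S[n],"red") for n in S}
print([(R[n][0],R[n][1]) for n in S],tri([ray(C[n],R[n][0]) for n in S]))
N={"scene":blob(S["scene"],"w",(230,145,256,170,150)),"top":blob(S["top"],"w",(212,205,242,235,150))}
print([(N[n][0],N[n][1]) for n in S],tri([ray(C[n],N[n][0]) for n in S]))
print("plane top cap",plane(C["top"],R["top"][0],.015),"neck",plane(C["top"],N["top"][0],.147),"lid",plane(C["top"],(219.5,224.5),.132))
for n,uv in dict(ram=(327,223),clip=(394,260)).items(): print(n,plane(C["top"],uv,.03))
cv2.imwrite("pics/c.png",np.hstack([cv2.resize(S["scene"][140:210,210:280],(400,400)),cv2.resize(S["top"][190:260,190:260],(400,400))])[:,:,::-1])
for n,z in(("paddle",(298,162)),("padend",(307,98))):print(n,plane(C["top"],z,.01))
E
```

```text
[(array([175.37094682, 292.84824903]), array([168, 287,  16,  12, 148], dtype=int32)), (array([371.2526725 , 198.03984451]), array([363, 191,  17,  15, 194], dtype=int32))] (array([ 0.61016046, -0.25728423,  0.01824602]), [np.float64(0.0009289111748139454), np.float64(0.0009289111748138893)])
[(array([247.44642857, 159.7202381 ]), array([245, 154,   6,  11,  41], dtype=int32)), (array([223.55072464, 219.81964573]), array([218, 211,  16,  18, 135], dtype=int32))] (array([0.55149386, 0.11682926, 0.13101455]), [np.float64(0.005018955539607493), np.float64(0.005018955539607665)])
plane top cap [ 0.60995754 -0.25869049  0.015     ] neck [0.54581342 0.11256285 0.147     ] lid [0.53655987 0.12319831 0.132     ]
ram [ 0.54578823 -0.14074397  0.03      ]
clip [ 0.45100683 -0.30327944  0.03      ]
paddle [ 0.70944503 -0.0736539   0.01      ]
padend [ 0.88416868 -0.10252917  0.01      ]
```

View pics/c.png

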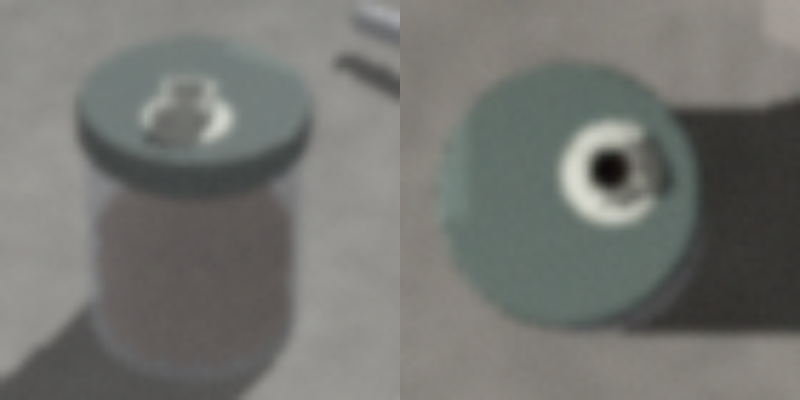

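The crop shows the neck's dark mouth at scene (243,156) and top (226.8,219.8). The measured cap height of 18 mm is consistent with a 22 mm cap. I'm moving to a look pose over the cap.

```bash
python3 drive.py '.044 -.0165 .002 0 0 0;.044 -.0165 .002 0 0 0;.044 -.0165 .002 0 0 0;.044 -.0165 .002 0 0 0;.044 -.0165 .002 0 0 0;.044 -.0165 .002 0 0 0;.044 -.0165 .002 0 0 0;.044 -.0165 .002 0 0 0;.044 -.0165 .002 0 0 0;.044 -.0165 .002 0 0 0;.04 -.0165 .002 0 0 0;.03 -.012 .002 0 0 0;0 0 0 0 0 0;0 0 0 0 0 0' .085 40
python3 - <<'E'
from station import r, imaging, job
from h import *
import pickle
s=r.state();c=imaging.calibration("wrist");im=imaging.camera("wrist");cv2.imwrite("pics/w1.png",im[:,:,::-1]);pickle.dump(c,open("w1.pkl","wb"))
R=blob(im,"red");print(s["tool_pos"],R[:2],ray(c,R[0]),plane(c,R[0],.022),c["fx"])
E
```

```text
clock: 1.5
tool_pos: [0.5956, -0.2647, 0.2064]
orientation: [[0.968, 0.253, -0.002], [0.253, -0.968, 0.0], [-0.002, -0.001, -1.0]]
contact_force: [-0.4, -1.1, -1.1]
finger_gap: 0.0852
grasp_force: 0.0
[ 0.5956374  -0.26474956  0.20644248] (array([258.94673848, 141.44883303]), array([ 240,  122,   39,   40, 1172], dtype=int32)) (array([ 0.66945171, -0.24655249,  0.34911142]), array([-0.16388687, -0.03607344, -0.98581935])) [ 0.61507129 -0.25852227  0.022     ] 331.17998832481277
```

View pics/w1.png

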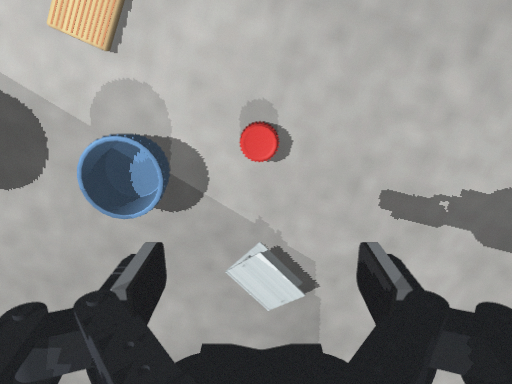

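The wrist picture shows the cap at (259,141), with the ramekin at (122,177) and the clip at (272,277) both clear of the finger line. I'll take a second, lower wrist view to triangulate.

```bash
python3 drive.py '.009 -.001 .03 0 0 0;.009 -.001 .03 0 0 0;0 0 .03 0 0 0;0 0 0 0 0 0;0 0 0 0 0 0;0 0 0 0 0 0'
python3 - <<'E'
from station import r, imaging, job
from h import *
import pickle
s=r.state();c=imaging.calibration("wrist");im=imaging.camera("wrist");cv2.imwrite("pics/w2.png",im[:,:,::-1])
R=blob(im,"red");c1=pickle.load(open("w1.pkl","rb"));R1=blob(cv2.imread("pics/w1.png")[:,:,::-1].copy(),"red")
T=s["orientation"];p,e=tri([ray(c,R[0]),ray(c1,R1[0])]);print(R[:2],"tri",p,e,"planes",plane(c1,R1[0],.021),plane(c,R[0],.021))
# diameter at tri range
d=R[1][2]/c["fx"]*np.linalg.norm(p-ray(c,R[0])[0]);print("diam",d)
P=plane(c,R[0],.021);print("tool delta",T.T@(P-s["tool_pos"]))
E
```

```text
clock: 2.15
tool_pos: [0.6132, -0.2602, 0.1195]
orientation: [[0.968, 0.25, 0.003], [0.25, -0.968, -0.001], [0.002, 0.002, -1.0]]
contact_force: [0.3, 0.1, 0.0]
finger_gap: 0.0848
grasp_force: 0.0
(array([257.90836486, 183.37814208]), array([ 233,  157,   51,   53, 2062], dtype=int32)) tri [ 0.61331478 -0.25888261  0.01147112] [np.float64(2.5682631411024935e-05), np.float64(2.5682631411068466e-05)] planes [ 0.61490504 -0.25855886  0.021     ] [ 0.61608765 -0.25821545  0.021     ]
diam 0.04034623220754042
tool delta [ 0.00302956 -0.00134371  0.09852936]
```

```bash
python3 drive.py '.001 -.001 .03 0 0 0;0 0 .03 0 0 0;0 0 .03 0 0 0;0 0 .015 0 0 0;0 0 .01 0 0 0;0 0 0 0 0 0;0 0 0 0 0 0' && python3 drive.py '0 0 0 0 0 0;0 0 0 0 0 0;0 0 0 0 0 0;0 0 0 0 0 0;0 0 0 0 0 0;0 0 0 0 0 0;0 0 0 0 0 0;0 0 0 0 0 0' 0.0 50
python3 - <<'E'
from station import r, imaging, job
from h import *
im=imaging.camera("wrist");cv2.imwrite("pics/w3.png",im[:,:,::-1])
E
```

```text
clock: 2.9
tool_pos: [0.6144, -0.2582, 0.0037]
orientation: [[0.968, 0.251, 0.002], [0.251, -0.968, -0.001], [0.001, 0.001, -1.0]]
contact_force: [0.2, -0.0, 0.6]
finger_gap: 0.0849
grasp_force: 0.0
clock: 3.7
tool_pos: [0.614, -0.258, 0.0034]
orientation: [[0.968, 0.251, 0.001], [0.251, -0.968, -0.001], [0.001, 0.001, -1.0]]
contact_force: [-0.2, 0.8, 6.3]
finger_gap: 0.0386
grasp_force: 50.3
```

View pics/w3.png

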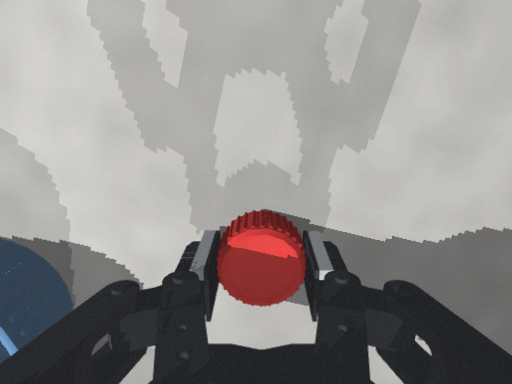

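The cap is held between the pads, centred at (262,258). I'll lift it and carry it to a look pose short of the neck.

```bash
python3 drive.py '0 0 -.02 0 0 0;0 0 -.04 0 0 0;0 0 -.045 0 0 0;0 0 -.045 0 0 0;-.004 -.03 -.03 0 0 0;-.007 -.04 -.02 0 0 0;-.007 -.042 -.02 0 0 0;-.007 -.042 -.02 0 0 0;-.007 -.042 -.007 0 0 0;-.007 -.042 0 0 0 0;-.007 -.042 0 0 0 0;-.007 -.042 0 0 0 0;-.007 -.035 0 0 0 0;-.003 -.02 0 0 0 0;0 0 0 0 0 0;0 0 0 0 0 0;0 0 0 0 0 0'
cat >look.py <<'E'
import sys,pickle
from station import r, imaging, job
from h import *
n=sys.argv[1];s=r.state();c=imaging.calibration("wrist");im=imaging.camera("wrist");cv2.imwrite(f"pics/{n}.png",im[:,:,::-1]);pickle.dump((c,s),open(n+".pkl","wb"));print(s["clock"],s["tool_pos"],s["finger_gap"],s["grasp_force"])
E
python3 look.py n1
```

```text
clock: 5.45
tool_pos: [0.458, 0.0907, 0.2493]
orientation: [[0.968, 0.25, 0.0], [0.25, -0.968, -0.0], [0.0, 0.0, -1.0]]
contact_force: [-0.1, -0.2, -0.9]
finger_gap: 0.0381
grasp_force: 50.3
5.45 [0.45804556 0.0906784  0.24927419] 0.03806240885909984 50.34498291090131
```

View pics/n1.png

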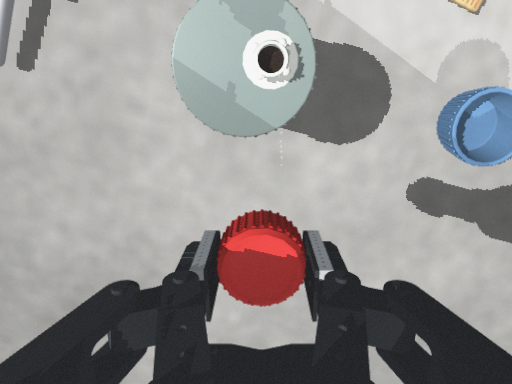

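The bore of the neck shows as a dark disc at (271,59), and the cap is at (262,258). I'll take a second view closer in, then measure both.

```bash
python3 drive.py '.02 .01 .01 0 0 0;.02 .01 .01 0 0 0;0 0 0 0 0 0;0 0 0 0 0 0;0 0 0 0 0 0'; python3 look.py n2; cat >meas.py <<'E'
from h import *
import pickle,sys
rs=[];mids=[]
for n in sys.argv[1:]:
    c,s=pickle.load(open(n+".pkl","rb"));im=cv2.imread(f"pics/{n}.png")[:,:,::-1].copy();T=s["orientation"]
    g=im.max(2);H,S,V=cv2.split(cv2.cvtColor(im,cv2.COLOR_RGB2HSV))
    # project expected rim for a box
    m=c["camera_from_world"]@np.r_[.545,.114,.148,1];u=c["fx"]*m[0]/m[2]+c["cx"];v=c["fy"]*m[1]/m[2]+c["cy"]
    b=np.zeros_like(g);cv2.circle(b,(int(u),int(v)),26,1,-1)
    def big(k):
        q,l,st,ce=cv2.connectedComponentsWithStats((k&b).astype(np.uint8));return max(((st[i,4],i) for i in range(1,q)))[1],l,st,ce
    i,l,st,ce=big((g<60).astype(np.uint8))
    ys=np.where(l==i);uv=cv2.fitEllipse(max(cv2.findContours((l==i).astype(np.uint8),0,1)[0],key=len))
    print(n,"exp",u,v,"hole",st[i],uv,"plane .148",plane(c,uv[0],.148))
    rs.append(ray(c,uv[0]))
    R=blob(im,"red",(200,180,320,330));k=R[2][:,0];x0,y0,w,h=R[1][:4];z=s["tool_pos"][2]-.0034+.022
    yb=y0+h-.5;xm=x0+w/2-.5;P=plane(c,(xm,yb),z)+.02*T[:,0]
    print(" cap box",R[1][:4],"cap ctr",P,"cap-tcp tool",T.T@(P-s["tool_pos"]))
    mids.append((plane(c,uv[0],.148),P,T,s["tool_pos"]))
p,e=tri(rs);print("neck tri",p,e)
for a,P,T,t in mids: print("tool delta neck-tcp",T.T@(a-t),"neck-cap",T.T@(a-P))
E
python3 meas.py n1 n2; python3 - <<'E'
from station import r, imaging, job
from h import *
print("fixed cams",tri([ray(imaging.calibration("scene"),(242.9,155.7)),ray(imaging.calibration("top"),(226.8,219.8))]),plane(imaging.calibration("top"),(226.8,219.8),.148))
E
```

```text
clock: 6.0
tool_pos: [0.5011, 0.0816, 0.2294]
orientation: [[0.968, 0.25, -0.001], [0.25, -0.968, 0.0], [-0.001, -0.0, -1.0]]
contact_force: [-0.4, -0.2, 0.5]
finger_gap: 0.0385
grasp_force: 50.4
6.0 [0.50111855 0.08159149 0.22939973] 0.03852319965602534 50.380688798613846
n1 exp 258.3190682200215 62.003660237722855 hole [258  46  21  27 324] ((267.4965515136719, 58.512847900390625), (18.525001525878906, 26.18872833251953), 10.50181770324707) plane .148 [0.54904848 0.10848447 0.148     ]
 cap box [217 210  89  96] cap ctr [0.46013384 0.09018166 0.26787456] cap-tcp tool [ 0.00189776  0.00101074 -0.01859995]
n2 exp 228.99492808601258 122.71134425244679 hole [230 106  25  25 442] ((241.43624877929688, 118.08537292480469), (22.098691940307617, 25.39936065673828), 149.4523162841797) plane .148 [0.55009351 0.10667303 0.148     ]
 cap box [217 210  89  96] cap ctr [0.50320214 0.08105673 0.24798925] cap-tcp tool [ 0.00187375  0.00103642 -0.01859066]
neck tri [0.54942649 0.10768923 0.14068306] [np.float64(0.0007985325596326319), np.float64(0.0007985325596326837)]
tool delta neck-tcp [0.09256091 0.00550465 0.10127796] neck-cap [0.09066316 0.00449391 0.11987791]
tool delta neck-tcp [ 0.05373563 -0.012017    0.08137334] neck-cap [ 0.05186187 -0.01305342  0.099964  ]
fixed cams (array([0.54737686, 0.10634791, 0.14836109]), [np.float64(0.0022207006154842447), np.float64(0.0022207006154843297)]) [0.5456401  0.10500896 0.148     ]
```

```bash
sed -i 's/\.545,\.114,\.148/.5500,.1067,.148/' meas.py; python3 meas.py n1 n2; python3 - <<'E'
import cv2
a=cv2.imread("pics/n2.png");cv2.imwrite("pics/n2c.png",cv2.resize(a[80:310,180:340],None,fx=2.5,fy=2.5,interpolation=cv2.INTER_NEAREST))
E
```

```text
n1 exp 270.37252539163404 57.358101512880936 hole [258  46  21  27 324] ((267.4965515136719, 58.512847900390625), (18.525001525878906, 26.18872833251953), 10.50181770324707) plane .148 [0.54904848 0.10848447 0.148     ]
 cap box [217 210  89  96] cap ctr [0.46013384 0.09018166 0.26787456] cap-tcp tool [ 0.00189776  0.00101074 -0.01859995]
n2 exp 241.34448640044332 118.1462440258788 hole [230 106  26  25 458] ((241.98150634765625, 118.14096069335938), (22.832523345947266, 25.725934982299805), 128.73202514648438) plane .148 [0.55014893 0.10631204 0.148     ]
 cap box [217 210  89  96] cap ctr [0.50320214 0.08105673 0.24798925] cap-tcp tool [ 0.00187375  0.00103642 -0.01859066]
neck tri [0.54944372 0.10751109 0.14010642] [np.float64(0.0009773581507053777), np.float64(0.0009773581507053347)]
tool delta neck-tcp [0.09256091 0.00550465 0.10127796] neck-cap [0.09066316 0.00449391 0.11987791]
tool delta neck-tcp [ 0.05369895 -0.01165363  0.0813733 ] neck-cap [ 0.0518252  -0.01269004  0.09996396]
```

View pics/n2c.png

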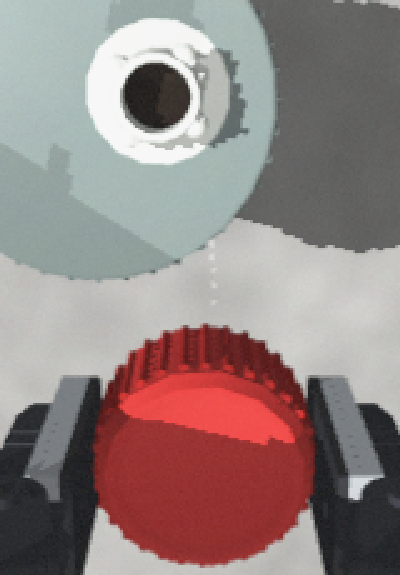

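The close crop shows the bore at about (242.5,118.3) in the full image and the cap held squarely. That puts the neck at about (0.550, 0.1065, 0.148), in agreement with the fixed cameras. I'll descend beside it for a final relative measurement at a similar depth.

```bash
python3 drive.py '.005 -.006 .02 0 0 0;.005 -.0065 .02 0 0 0;0 0 .02 0 0 0;0 0 0 0 0 0;0 0 0 0 0 0;0 0 0 0 0 0'; python3 look.py n3; python3 meas.py n3; python3 - <<'E'
import cv2
a=cv2.imread("pics/n3.png");cv2.imwrite("pics/n3c.png",cv2.resize(a[110:310,180:340],None,fx=2.5,fy=2.5,interpolation=cv2.INTER_NEAREST))
E
```

```text
clock: 6.65
tool_pos: [0.5086, 0.0968, 0.1707]
orientation: [[0.968, 0.251, 0.002], [0.251, -0.968, 0.0], [0.002, 0.0, -1.0]]
contact_force: [0.0, -0.0, -0.4]
finger_gap: 0.0386
grasp_force: 50.4
6.65 [0.50864423 0.09675933 0.17072449] 0.03863818335700369 50.381424757651985
n3 exp 260.47539680359864 152.05453776249857 hole [244 135  34  31 789] ((260.6575927734375, 150.0445098876953), (29.879823684692383, 32.588809967041016), 89.03230285644531) plane .148 [0.55102789 0.10687114 0.148     ]
 cap box [217 210  89  96] cap ctr [0.51070581 0.09623006 0.18936307] cap-tcp tool [ 0.00189861  0.0010324  -0.01863482]
neck tri [0.56838007 0.11131594 0.24082192] [np.float64(5.913356331409078e-17)]
tool delta neck-tcp [0.04352091 0.00085079 0.0228086 ] neck-cap [ 0.04162231 -0.00018161  0.04144342]
```

View pics/n3c.png

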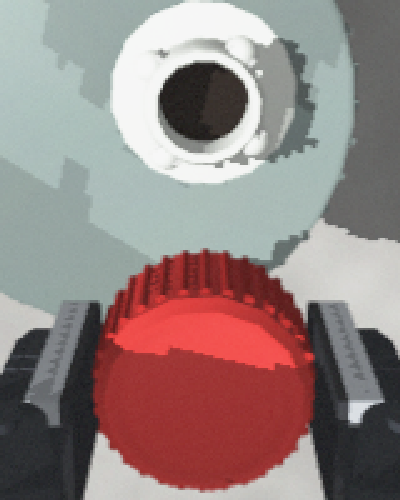

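The bore centre is at about (261.6,152) once the near inner wall is allowed for. So the neck lies 41 mm along tool x from the cap centre, with no sideways offset. I'll move over it and descend to just before the tongues.

```bash
python3 drive.py '.015 0 0 0 0 0;.018 0 0 0 0 0;.008 0 0 0 0 0;0 0 0 0 0 0;0 0 0 0 0 0;0 0 .007 0 0 0;0 0 .005 0 0 0;0 0 .005 0 0 0;0 0 0 0 0 0;0 0 0 0 0 0'; python3 - <<'E'
from station import r, imaging, job
from h import *
a=imaging.camera("scene");b=imaging.camera("top");cv2.imwrite("pics/p.png",np.hstack([cv2.resize(a[130:215,200:285],(400,400)),cv2.resize(b[180:265,180:265],(400,400))])[:,:,::-1])
E
```

```text
clock: 7.7
tool_pos: [0.5474, 0.1069, 0.152]
orientation: [[0.968, 0.251, -0.001], [0.251, -0.968, -0.0], [-0.001, -0.0, -1.0]]
contact_force: [-0.1, 0.5, -0.8]
finger_gap: 0.0382
grasp_force: 50.4
```

View pics/p.png

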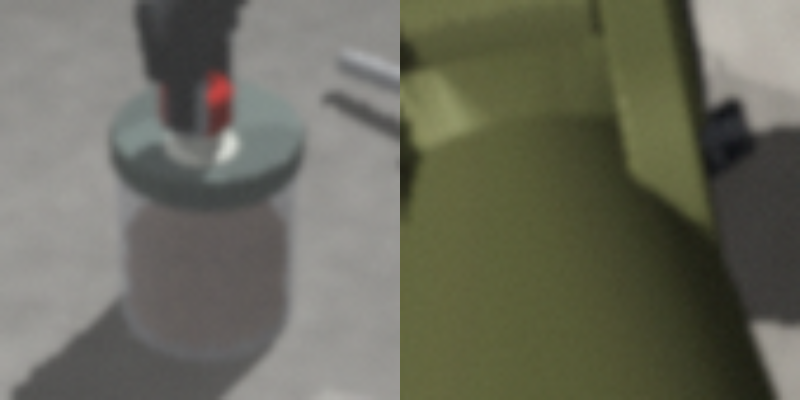

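The scene crop shows the cap right over the neck, at about (208,105) in the crop. I'll press on in small steps.

```bash
python3 drive.py '0 0 .002 0 0 0;0 0 .001 0 0 0;0 0 .001 0 0 0;0 0 0 0 0 0'; python3 drive.py '0 0 .001 0 0 0;0 0 0 0 0 0';python3 drive.py '0 0 .001 0 0 0;0 0 0 0 0 0'
```

```text
clock: 8.2
tool_pos: [0.5483, 0.1071, 0.1487]
orientation: [[0.968, 0.251, 0.001], [0.251, -0.968, 0.0], [0.001, 0.0, -1.0]]
contact_force: [2.4, -0.7, 0.7]
finger_gap: 0.0385
grasp_force: 50.5
clock: 8.4
tool_pos: [0.5487, 0.1072, 0.1479]
orientation: [[0.968, 0.251, 0.002], [0.251, -0.968, 0.0], [0.002, 0.0, -1.0]]
contact_force: [1.9, 0.0, 3.8]
finger_gap: 0.0385
grasp_force: 50.7
clock: 8.6
tool_pos: [0.5491, 0.1073, 0.1471]
orientation: [[0.968, 0.251, 0.003], [0.251, -0.968, 0.001], [0.003, 0.0, -1.0]]
contact_force: [3.6, 0.1, 4.1]
finger_gap: 0.0382
grasp_force: 50.9
```

A +x side load shows the cap is about 1 mm short of centre in x, so I'll correct that while pressing.

```bash
python3 drive.py '.001 0 0 0 0 0;0 0 0 0 0 0'; python3 drive.py '0 0 .001 0 0 0;0 0 0 0 0 0';python3 drive.py '0 0 .001 0 0 0;0 0 0 0 0 0'
```

```text
clock: 8.8
tool_pos: [0.5494, 0.1074, 0.1468]
orientation: [[0.968, 0.251, 0.001], [0.251, -0.968, 0.0], [0.001, 0.0, -1.0]]
contact_force: [2.2, 1.2, 6.0]
finger_gap: 0.0385
grasp_force: 50.9
clock: 9.0
tool_pos: [0.5493, 0.1073, 0.1458]
orientation: [[0.968, 0.251, 0.001], [0.251, -0.968, 0.0], [0.001, 0.0, -1.0]]
contact_force: [2.8, 1.2, 3.9]
finger_gap: 0.0382
grasp_force: 50.8
clock: 9.2
tool_pos: [0.5487, 0.1072, 0.1441]
orientation: [[0.968, 0.251, -0.0], [0.251, -0.968, -0.0], [-0.0, 0.0, -1.0]]
contact_force: [2.2, 0.7, -0.8]
finger_gap: 0.0388
grasp_force: 50.4
```

The force dropped at about 4 mm above home, which looks like the click. I'll continue down to the stop.

```bash
python3 drive.py '0 0 .001 0 0 0;0 0 .001 0 0 0;0 0 0 0 0 0'; python3 drive.py '0 0 .001 0 0 0;0 0 0 0 0 0';python3 drive.py '0 0 .001 0 0 0;0 0 0 0 0 0';python3 drive.py '0 0 .0005 0 0 0;0 0 0 0 0 0'
```

```text
clock: 9.5
tool_pos: [0.5474, 0.1068, 0.1411]
orientation: [[0.968, 0.251, -0.003], [0.251, -0.968, -0.001], [-0.003, 0.0, -1.0]]
contact_force: [-0.0, -0.2, -2.5]
finger_gap: 0.0385
grasp_force: 50.8
clock: 9.7
tool_pos: [0.5481, 0.107, 0.1408]
orientation: [[0.968, 0.251, -0.001], [0.251, -0.968, -0.0], [-0.001, 0.0, -1.0]]
contact_force: [-1.1, 0.1, -3.1]
finger_gap: 0.0381
grasp_force: 50.8
clock: 9.9
tool_pos: [0.5485, 0.1071, 0.1401]
orientation: [[0.968, 0.251, -0.0], [0.251, -0.968, -0.0], [-0.0, 0.0, -1.0]]
contact_force: [-0.4, -0.7, -3.2]
finger_gap: 0.0381
grasp_force: 50.9
clock: 10.1
tool_pos: [0.5486, 0.1072, 0.1399]
orientation: [[0.968, 0.251, -0.0], [0.251, -0.968, -0.0], [-0.0, 0.0, -1.0]]
contact_force: [-1.2, -1.1, -1.0]
finger_gap: 0.0384
grasp_force: 51.1
```

Force is becoming less negative as the cap nears the hard stop. I'll build up to about 12 N.

```bash
python3 drive.py '0 0 .0007 0 0 0;0 0 0 0 0 0';python3 drive.py '0 0 .0007 0 0 0;0 0 0 0 0 0';python3 drive.py '0 0 .0007 0 0 0;0 0 0 0 0 0'
```

```text
clock: 10.3
tool_pos: [0.5486, 0.1072, 0.1398]
orientation: [[0.968, 0.251, 0.0], [0.251, -0.968, -0.0], [0.0, 0.0, -1.0]]
contact_force: [-2.3, -1.5, 4.9]
finger_gap: 0.0383
grasp_force: 51.7
clock: 10.5
tool_pos: [0.5489, 0.1072, 0.1399]
orientation: [[0.968, 0.251, 0.001], [0.251, -0.968, 0.0], [0.001, 0.0, -1.0]]
contact_force: [-4.1, -1.8, 9.9]
finger_gap: 0.0383
grasp_force: 52.3
clock: 10.7
tool_pos: [0.5491, 0.1072, 0.1399]
orientation: [[0.968, 0.251, 0.002], [0.251, -0.968, 0.0], [0.002, 0.0, -1.0]]
contact_force: [-5.7, -2.7, 15.7]
finger_gap: 0.0384
grasp_force: 52.7
```

The cap stops hard at TCP z = 0.1399, exactly the predicted home height. I'll relieve some of the side load, hold, and take a last look.

```bash
python3 drive.py '-.001 0 0 0 0 0;0 0 0 0 0 0;0 0 0 0 0 0;0 0 0 0 0 0;0 0 0 0 0 0;0 0 0 0 0 0;0 0 0 0 0 0;0 0 0 0 0 0'; python3 - <<'E'
from station import r, imaging, job
from h import *
a=imaging.camera("scene");w=imaging.camera("wrist");cv2.imwrite("pics/f.png",np.hstack([cv2.resize(a[130:215,200:285],(400,400)),cv2.resize(w,(400,300))[:,:][list(range(300))+[299]*100]])[:,:,::-1]);print(r.state()["contact_force"])
E
```

```text
clock: 11.5
tool_pos: [0.5487, 0.1071, 0.1398]
orientation: [[0.968, 0.251, 0.003], [0.251, -0.968, 0.0], [0.003, 0.0, -1.0]]
contact_force: [-4.1, -1.9, 12.8]
finger_gap: 0.0383
grasp_force: 52.4
[-4.10168591 -1.97018877 12.87435782]
```

View pics/f.png

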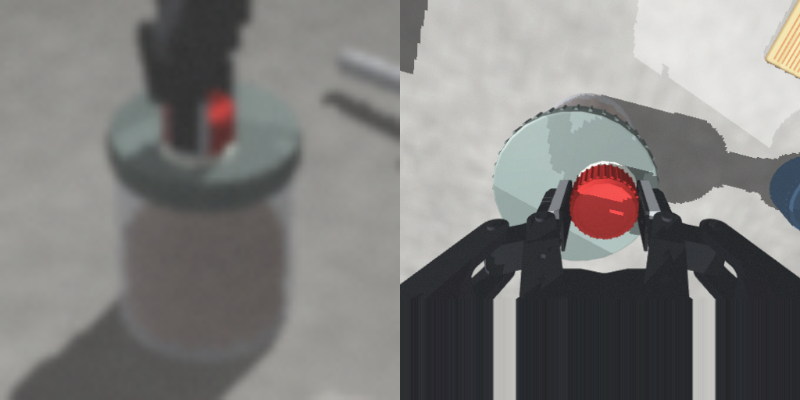

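The cap sits low and square on the neck at about (203,125) in the scene crop. The canister is upright and the press is steady at 13 N, so I'm handing in.

```bash
python3 -c "
from station import r, imaging, job
print(job.finish_job())"
```

```text
the job is handed in; nothing more can be done
None
```

The cap is snapped fully home on the neck and still gripped, pressed down at about 13 N with the canister upright; the job was handed in at about 11.6 s, with no verdict shown.

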